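# Unlock the board-test box with the key that fits

## Robot

A 6-joint arm with a two-finger parallel gripper is mounted at the origin on the work surface. World frame = base frame: x ahead of the robot, y to its left, z up, the work surface at z = 0. Lengths are in m, angles in rad, forces in N, time in s.
With the tool pointing down it reaches from about 0.35 to 0.975 m from the base axis. Payload 4.9 kg.
Tool frame: the origin (TCP) lies at the very end of the fingers, on their centre line; the grasp point (between the pads) lies 19 mm behind it; z points along the fingers, y is the line along which they close (so a half turn about z gives the same grasp; the last joint's range is limited). The gripper opens to 85 mm and grips with 20 to 120 N. Pads are 22 mm wide; open, the fingers measure 114 mm over their backs; the gripper's body (76 mm by 85 mm) begins 54 mm behind the grasp point. The pads swing forward as they close: fully open they stand 13 mm farther back than shut.
Start: joints at [1.072, 0.053, 1.613, -0, 1.476, -0.119], TCP at [0.232, 0.58, 0.231] pointing down, gripper open.
Joint ranges: [-3.01, 3.01], [-1.01, 2.22], [0.06, 2.58], [-1.02, 4.17], [0.09, 2.62], [-3.14, 3.14]. Speed limits (rad/s): [2.57, 2.57, 3.14, 3.14, 3.14, 3.14].

## Interface

Orientations are given as a unit quaternion [w, x, y, z].
In Python, from plant import state, optics, ticket, nets gives the robot as it stands. The module is installed in compiled form; this text tells all that it offers.
- The arm moves only by the shell command python3 -m inch 'ROWS' [OPENING]. ROWS is JSON, a list of rows, each an object of numbers: "dx", "dy", "dz": the shift along the tool's x, y, z as a fraction of full scale; "rx", "ry", "rz": the turn, a rotation vector about the tool's x, y, z as a fraction of full scale. In form: [{"dx": .., "dy": .., "dz": .., "rx": .., "ry": .., "rz": ..}, ...]. A call has 1 to 5 rows; each row is the pose to reach, as a shift and turn from the pose commanded when the call began, along the tool's axes at that moment; what a row does not reach only later rows make up. Full scale, the value 1, is 0.8 m for a shift and 1.5 rad for a turn. A row lasts 1/10 s, in which the tool goes at most 50 mm and 8.59 degrees, less where a joint would pass 70% of its speed; a pose out of reach is approached as far as the arm can. A call with a number of a shift or a turn outside -1 to 1 is refused whole. A call with a gripper value outside its range is refused whole. OPENING is the opening, from -1 (shut) to 1 (fully open), set as the call begins (- or left out, the last holds). The fingers move at their own pace and stop on an object; the grip force is fixed at half the most. Time passes only in rows, so rows that repeat a pose let the fingers close. It gives the time, the measured TCP pose, the force, the opening and the grip force at its end, in the units of the state.
- state(): the state, without advancing time (a new reading comes with each control period).
- optics.grab_frame(name): name is "scene" or "top"; returns the picture (400x640x3 uint8, red, green, blue); there is no depth.
- optics.camera_info(name): a dict with "fx", "fy", "cx", "cy" (pixels), "R" (3x3) and "t" (3): a world point X has camera coordinates R X + t. Camera axes: x right, y down, z forward; pixel columns grow to the right and rows downward; lengths in m; the calibration is good to about 2 mm. A picture is of the moment at which its call begins. camera_info takes no time and is no camera call.
- ticket.job_done(): hands the job in; it is judged then, once.
Trained networks look in the newest picture that a camera, given by its name, has taken for a name from the list of things; names that differ only in an ending like _2 or _b are one class to them, and where a whole thing is asked for, a point or a joint stands for the part that bears it (a point fixed in the world has none). Each returns a list of dicts, best first, with "confidence" (0 to 1); they miss things now and then, are a little off and sometimes report something else, mostly with a low value. They report only what shows in the picture. A call takes as long as a camera call.
- nets.boxes_of(camera, name): "bbox" ([centre column, centre row, width, height] in pixels, round what is visible of it).
- nets.outline_of(camera, name): "pixels" (400x640 bool, what is visible of it) and "bbox" ([centre column, centre row, width, height] in pixels, round what is visible of it).
The state is a dict: "time": time; "joint_pos": joint angles; "joint_vel": joint speeds; "joint_efforts": joint torques, N m; "tool_pos": TCP position; "tool_rot": TCP orientation; "contact_force": force on the tool from outside, world axes, zero at the start; "ft_torque": the same for the moment, N m; "gripper_width": opening from 0.0 (shut) to 1.0 (fully open); "grasp_force": force on a finger pad.
Only numpy, scipy, OpenCV 4.12 (cv2) and the standard library are available. Lean on these libraries where they do the work, as an engineer would, in place of code of your own. Each camera call takes 0.05 s, during which the arm holds its last target. There are 200 camera calls.

## Task

Among the upright keys in the rack, find the flat key whose blade fits the slot of the cam lock on the test box. Push it fully down into the lock, turn it clockwise until the latch stops, then pull it out and set it aside, hanging upright in the hole of the small empty stand. The test box stays unlocked, and the other flat key must be hanging in its place in the rack at the end.

Things in the scene. Friction and masses are not known exactly. Their poses are not given: they have to be found in the camera images.
- key_slim_grip (a point): Slim steel flat key, 0.08-0.17 kg, hung upright in one of the rack's 3 holes (rack top 50 mm up, holes 80 mm apart). Point: middle of the bow, the plate to grip, 24 mm wide (x), 10 thick (y), 50 tall (z, up). Below it a 56 mm disc flange, top 28 mm and underside 33 mm under this point, then the blade, 24 (x) by 6 mm (y), 30 mm long, ending 63 mm under this point. A half turn about z changes nothing.
- key_wide_grip (a point): Wide steel flat key, like the slim one but bow and blade 38 mm wide along its x. Point: middle of its bow, 33 mm over the flange's underside. It hangs in another hole of the rack. The third hole holds a key blank (not listed) with a round grip 20 mm across and a round pin 9 mm across.
- lock_mouth (a point): Middle of the keyway's mouth, on top of the lock's square steel barrel (50 mm square, 35 mm high) on the grey test box, 88 mm over the table. The keyway is a slot 30 mm long (x) by 12 mm wide (y), 35 mm deep, with 3 mm chamfers; a key's flange rests on this face when fully in. Axes turn with the barrel; z up, the barrel's axis.
- stand_top (a point): Middle of the top of the small empty aluminium stand, 90 by 80 mm, top 50 mm over the table. Here is its one through hole, 46 mm long (x) by 26 mm (y). A key hangs in it by its flange, the middle of its bow 33 mm above this point, blade along the hole (25 degrees either way is fine).
- cam_lock (a joint): Turn of the lock's barrel and latch tongue, rad: 0 locked (tongue over the lid's edge), growing clockwise seen from above, stop at 1.2 (unlocked). Starts between 0 and 0.15, takes 0.12 N m to turn and stays where left. The slim blade has about 0.25 rad of play each way in the slot, so the key turns that much more than the barrel.

How it is judged:
By the outcome, as a careful person would: the job done as asked, in the order asked, and still so for the second after the job is handed in, with the robot touching nothing.
It also fails if it takes over 51 s, if anything falls off the work surface, if the arm or the gripper's body presses on something with over 40 N, if the wrist force passes 120 N, or if a joint passes its speed limit or range.

## Working session

There is one attempt and no reset: what is moved stays moved. The work goes in short steps, Python scripts to look and compute and a shell command to move; the robot and the scene stay as the last step left them, time stands still between calls to the robot, and variables do not carry over. Pictures are saved under pics/ and viewed, at most 10 in all, crops included, and the job is handed in when it is done.

```bash
mkdir -p pics; python3 - <<'E'
from plant import state, optics, nets
import cv2,numpy as np
s=state();print({k:np.round(v,3).tolist() for k,v in s.items()})
for c in("top","scene"):
    im=optics.grab_frame(c);cv2.imwrite(f"pics/{c}0.png",im[:,:,::-1])
    i=optics.camera_info(c);print(c,{k:np.round(v,4).tolist() for k,v in i.items()})
    for n in("key_slim_grip","key_wide_grip","lock_mouth","stand_top","cam_lock"):
        try:
            print(n,[(np.round(d["bbox"]).tolist(),round(d["confidence"],2)) for d in nets.boxes_of(c,n)])
        except Exception as e: print(n,e)
E
```

```text
{'time': 0.0, 'joint_pos': [1.072, 0.053, 1.614, 0.0, 1.476, -0.119], 'joint_vel': [0.001, -0.0, 0.0, -0.0, 0.001, 0.001], 'joint_efforts': [-0.0, -39.372, -37.016, -0.0, 0.008, -0.0], 'tool_pos': [0.231, 0.58, 0.23], 'tool_rot': [-0.0, 0.189, 0.982, -0.001], 'contact_force': [0.308, -0.602, -0.376], 'ft_torque': [-0.031, -0.026, -0.023], 'grasp_force': 0.0, 'gripper_width': 1.002}
top {'fx': 374.2373, 'fy': 374.2373, 'cx': 320.5114, 'cy': 195.5915, 'R': [[-0.0175, -0.9998, -0.0051], [-0.9949, 0.018, -0.0996], [0.0997, 0.0034, -0.995]], 't': [0.0022, 0.5213, 0.8849]}
key_slim_grip [([197.0, 205.0, 22.0, 26.0], 0.71)]
key_wide_grip [([164.0, 213.0, 24.0, 22.0], 0.84)]
lock_mouth [([337.0, 163.0, 26.0, 49.0], 0.87)]
stand_top []
cam_lock [([336.0, 163.0, 24.0, 48.0], 0.77)]
scene {'fx': 483.3, 'fy': 483.3, 'cx': 321.2873, 'cy': 196.4598, 'R': [[-0.4698, 0.8828, 0.0003], [0.546, 0.2908, -0.7857], [-0.6937, -0.3689, -0.6186]], 't': [0.2406, -0.1883, 1.7195]}
key_slim_grip [([422.0, 242.0, 20.0, 25.0], 0.87)]
key_wide_grip [([454.0, 245.0, 18.0, 26.0], 0.79)]
lock_mouth [([292.0, 222.0, 40.0, 27.0], 0.85)]
stand_top [([223.0, 190.0, 40.0, 39.0], 0.59), ([454.0, 248.0, 19.0, 31.0], 0.25)]
cam_lock [([294.0, 219.0, 37.0, 28.0], 0.66)]
```

View pics/top0.png

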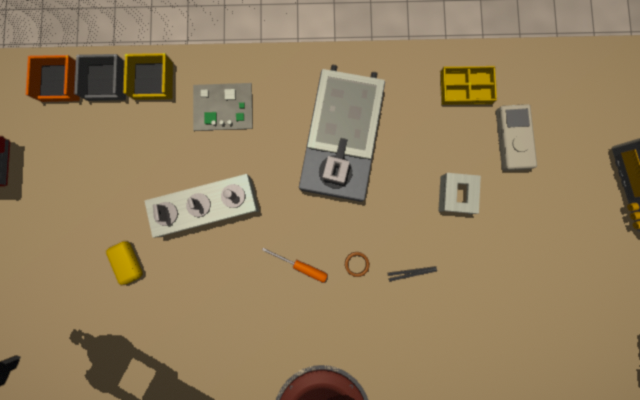

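View pics/scene0.png

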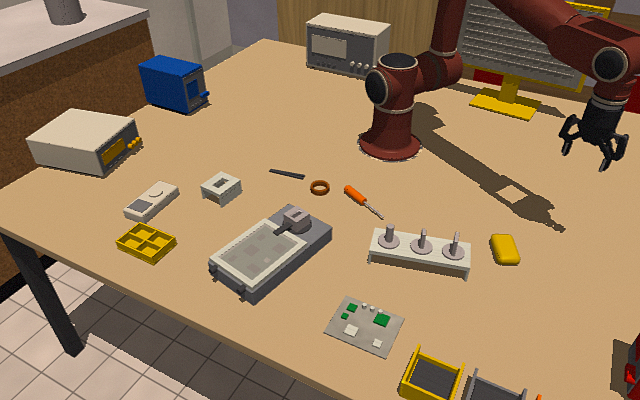

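```bash
cat > h.py <<'E'
import numpy as np
from plant import optics
def ray(c,uv,z):
    i=optics.camera_info(c);R=np.array(i["R"]);t=np.array(i["t"])
    d=R.T@np.array([(uv[0]-i["cx"])/i["fx"],(uv[1]-i["cy"])/i["fy"],1]);o=-R.T@t
    return o+d*(z-o[2])/d[2]
def proj(c,X):
    i=optics.camera_info(c);p=np.array(i["R"])@X+np.array(i["t"])
    return np.array([i["fx"]*p[0]/p[2]+i["cx"],i["fy"]*p[1]/p[2]+i["cy"]])
E
python3 - <<'E'
import cv2,numpy as np
from h import *
a=cv2.imread("pics/top0.png")
f=lambda x,y,w,h,s:cv2.resize(a[y:y+h,x:x+w],None,fx=s,fy=s,interpolation=cv2.INTER_CUBIC)
r=f(140,170,130,70,6)   # 780x420
o=np.zeros((600,780,3),np.uint8);o[:300,:780]=cv2.resize(a[170:240,140:270],(780,300*1))if 0 else r[30:330]
o[300:,:390]=f(304,138,65,50,6)
o[300:,390:]=f(430,169,65,50,6)
cv2.imwrite("pics/m1.png",o)
# rack: white region in mask
for c,name,(u,v,w,h) in (("top","rack",(140,170,125,72)),("top","stand",(436,168,50,52))):
    g=a[v:v+h,u:u+w].astype(int); m=(g.min(2)>135).astype(np.uint8)
    cs,_=cv2.findContours(m,0,2);k=max(cs,key=cv2.contourArea)+[u,v]
    b=cv2.boxPoints(cv2.minAreaRect(k));print(name,b.round(1).tolist());print([ray("top",p,.05)[:2].round(4).tolist() for p in b])
E
```

```text
rack [[142.60000610351562, 200.10000610351562], [246.0, 173.1999969482422], [255.5, 209.6999969482422], [152.1999969482422, 236.6999969482422]]
[[0.5156, 0.415], [0.5758, 0.1697], [0.4881, 0.147], [0.4291, 0.39]]
stand [[444.70001220703125, 210.3000030517578], [446.8999938964844, 172.60000610351562], [480.1000061035156, 174.60000610351562], [477.8999938964844, 212.1999969482422]]
[[0.4788, -0.2991], [0.5683, -0.3089], [0.5621, -0.3875], [0.4728, -0.3769]]
```

View pics/m1.png

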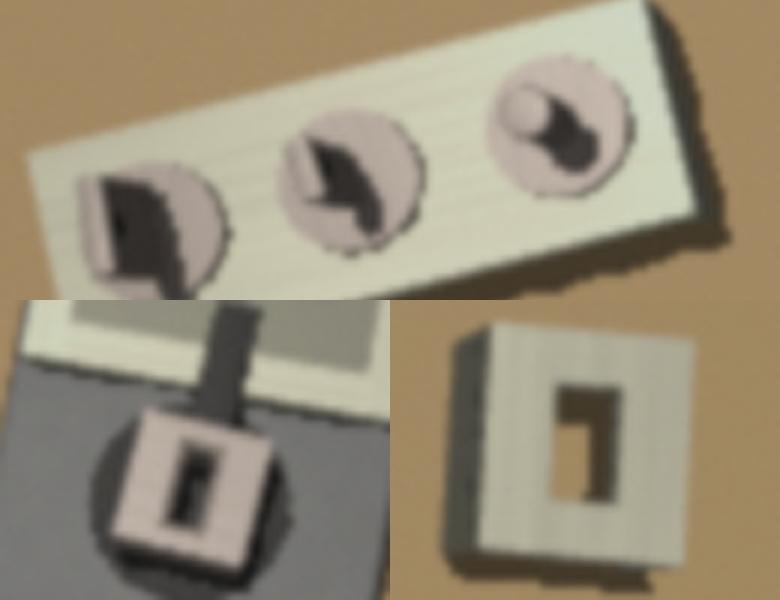

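```bash
cat >> h.py <<'E'
from scipy.spatial.transform import Rotation as Ro
from plant import state
def go(p,ydeg):
    "rows' fractions to bring the TCP to p, pointing down, tool y at world angle ydeg"
    s=state();w,x,y,z=s["tool_rot"];R=Ro.from_quat([x,y,z,w])
    a=np.radians(ydeg);Y=np.array([np.cos(a),np.sin(a),0]);Z=np.array([0,0,-1.]);T=Ro.from_matrix(np.c_[np.cross(Y,Z),Y,Z])
    d=R.inv().apply(np.array(p)-s["tool_pos"])/.8;r=(R.inv()*T).as_rotvec()/1.5
    yy=R.apply([0,1,0]);print("now",np.round(s["tool_pos"],4),"ydeg",np.degrees(np.arctan2(yy[1],yy[0])).round(1),"t",round(s["time"],2),"F",np.round(s["contact_force"],1),"M",np.round(s["ft_torque"],2),"w",round(s["gripper_width"],3),"g",round(s["grasp_force"],1))
    print(dict(zip("dx dy dz rx ry rz".split(),np.round(np.r_[d,r],4))))
E
python3 - <<'E'
import cv2
from h import *
for n,uv,z in(("slim",(198.3,204.9),.055),("wide",(164.9,213.2),.055),("blank",(232.9,195.5),.055),("lock",(335.75,168.4),.088),("stand",(462.4,192.5),.05)):
    X=ray("top",uv,z);print(n,X.round(4),"scene px",proj("scene",X).round(1))
print("slot ang",[np.degrees(np.arctan2(d[1],d[0])).round(1) for d in [ray("top",(335.75+1.9,168.4-8.2),.088)-ray("top",(335.75,168.4),.088)]])
a=cv2.imread("pics/top0.png")
g=a[148:192,315:358].astype(int);m=((g.min(2)>120)).astype(np.uint8);m[:8]=0
cs,_=cv2.findContours(m,0,2);k=max(cs,key=cv2.contourArea)+[315,148]
r=cv2.minAreaRect(k);b=cv2.boxPoints(r);print("barrel",r);W=[ray("top",p,.088)[:2].round(4).tolist() for p in b];print(W,np.mean(W,0))
b=cv2.imread("pics/scene0.png")
X=[np.array(p) for p in ()]
f=lambda x,y,w,h:cv2.resize(b[y:y+h,x:x+w],None,fx=6,fy=6,interpolation=cv2.INTER_CUBIC)
o=np.zeros((600,780,3),np.uint8);o[:300]=f(365,222,130,50);o[300:,:390]=f(265,198,65,50);o[300:,390:]=f(190,165,65,50);cv2.imwrite("pics/m2.png",o)
x=ray("top",(198.3,204.9),.055);go([x[0],x[1],.20],104.5)
E
```

```text
slim [0.5015 0.2809 0.055 ] scene px [420.4 245. ]
wide [0.4834 0.3593 0.055 ] scene px [452.5 250.8]
blank [0.5223 0.1995 0.055 ] scene px [387.6 239.7]
lock [ 0.5768 -0.0431  0.088 ] scene px [295.5 213.4]
stand [ 0.5201 -0.343   0.05  ] scene px [219.4 182.1]
slot ang [np.float64(-14.1)]
barrel ((335.7059020996094, 168.67648315429688), (22.070741653442383, 21.3431339263916), 14.03624439239502)
[[0.559, -0.0123], [0.6067, -0.0251], [0.5934, -0.0738], [0.5458, -0.0608]] [ 0.576225 -0.043   ]
now [0.2317 0.5805 0.2313] ydeg 68.2 t 0.6 F [-0.   0.4 -0.3] M [ 0.    0.05 -0.02] w 1.002 g 0.0
{'dx': np.float64(-0.452), 'dy': np.float64(-0.2227), 'dz': np.float64(0.0392), 'rx': np.float64(0.0), 'ry': np.float64(0.0), 'rz': np.float64(-0.4219)}
```

View pics/m2.png

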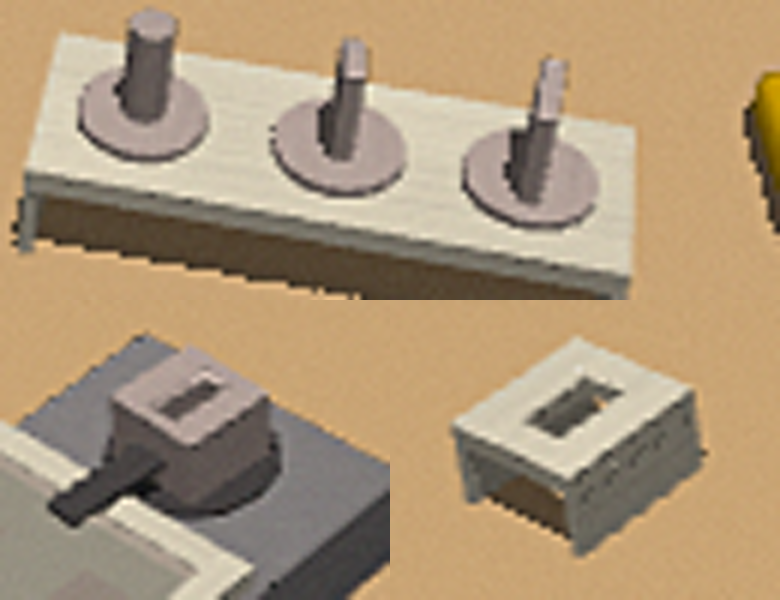

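```bash
R='' ; python3 -m inch '[{"dx":-0.452,"dy":-0.223,"dz":0.04,"rz":-0.422},{"dx":-0.452,"dy":-0.223,"dz":0.04,"rz":-0.422},{"dx":-0.452,"dy":-0.223,"dz":0.04,"rz":-0.422},{"dx":-0.452,"dy":-0.223,"dz":0.04,"rz":-0.422},{"dx":-0.452,"dy":-0.223,"dz":0.04,"rz":-0.422}]' 0.3
python3 -c "
from h import *
go([.501,.2815,.14],104.5)"
```

```text
now [0.2317 0.5805 0.2313] ydeg 68.2 t 0.6 F [-0.   0.4 -0.3] M [ 0.    0.05 -0.02] w 1.002 g 0.0
{'dx': np.float64(-0.4512), 'dy': np.float64(-0.2223), 'dz': np.float64(0.1142), 'rx': np.float64(0.0), 'ry': np.float64(0.0), 'rz': np.float64(-0.4219)}validation failed for argument at $[0]...
```

```bash
python3 -m inch '[{"dx":-0.452,"dy":-0.223,"dz":0.04,"rx":0,"ry":0,"rz":-0.422},{"dx":-0.452,"dy":-0.223,"dz":0.04,"rx":0,"ry":0,"rz":-0.422},{"dx":-0.452,"dy":-0.223,"dz":0.04,"rx":0,"ry":0,"rz":-0.422},{"dx":-0.452,"dy":-0.223,"dz":0.04,"rx":0,"ry":0,"rz":-0.422},{"dx":-0.452,"dy":-0.223,"dz":0.04,"rx":0,"ry":0,"rz":-0.422}]' 0.3
python3 -c "
from h import *
go([.501,.2815,.14],104.5)"
```

```text
time: 1.1
tool_pos: [0.3919, 0.4026, 0.2127]
tool_rot: [0.0, -0.129, 0.992, 0.0]
contact_force: [0.4, 0.8, 0.5]
gripper_width: 0.651
grasp_force: 0.0
now [0.3919 0.4026 0.2127] ydeg 104.8 t 1.1 F [0.4 0.8 0.5] M [0.01 0.01 0.02] w 0.651 g 0.0
{'dx': np.float64(-0.0932), 'dy': np.float64(-0.1811), 'dz': np.float64(0.0908), 'rx': np.float64(0.0003), 'ry': np.float64(0.0005), 'rz': np.float64(0.0032)}
```

```bash
python3 -m inch '[{"dx":-0.09,"dy":-0.175,"dz":0.03,"rx":0,"ry":0,"rz":0},{"dx":-0.09,"dy":-0.175,"dz":0.03,"rx":0,"ry":0,"rz":0},{"dx":-0.09,"dy":-0.175,"dz":0.06,"rx":0,"ry":0,"rz":0},{"dx":-0.09,"dy":-0.175,"dz":0.08,"rx":0,"ry":0,"rz":0},{"dx":-0.09,"dy":-0.175,"dz":0.08,"rx":0,"ry":0,"rz":0}]'
python3 - <<'E'
from h import *
import cv2
go([.501,.2815,.14],104.5)
a=optics.grab_frame("scene")[:,:,::-1];b=optics.grab_frame("top")[:,:,::-1]
f=lambda b,x,y,w,h:cv2.resize(b[y:y+h,x:x+w],None,fx=5,fy=5,interpolation=cv2.INTER_CUBIC)
cv2.imwrite("pics/g1.png",np.vstack([f(a,350,180,140,60),f(b,130,170,140,60)]))
go([.501,.2815,.064],104.5)
E
```

```text
time: 1.6
tool_pos: [0.4949, 0.2834, 0.1444]
tool_rot: [-0.003, -0.124, 0.992, -0.001]
contact_force: [0.1, 0.9, -1.0]
gripper_width: 0.649
grasp_force: 0.0
now [0.4949 0.2834 0.1444] ydeg 104.3 t 1.6 F [ 0.1  0.9 -1. ] M [-0.01  0.06 -0.02] w 0.649 g 0.0
{'dx': np.float64(-0.0069), 'dy': np.float64(-0.0042), 'dz': np.float64(0.0054), 'rx': np.float64(-0.0008), 'ry': np.float64(-0.0047), 'rz': np.float64(-0.0024)}
now [0.4955 0.2862 0.1482] ydeg 104.5 t 1.7 F [-0.4  0.2  0.7] M [ 0.   -0.02 -0.01] w 0.65 g 0.0
{'dx': np.float64(-0.0053), 'dy': np.float64(-0.0074), 'dz': np.float64(0.1052), 'rx': np.float64(0.0002), 'ry': np.float64(-0.0009), 'rz': np.float64(-0.0003)}
```

View pics/g1.png

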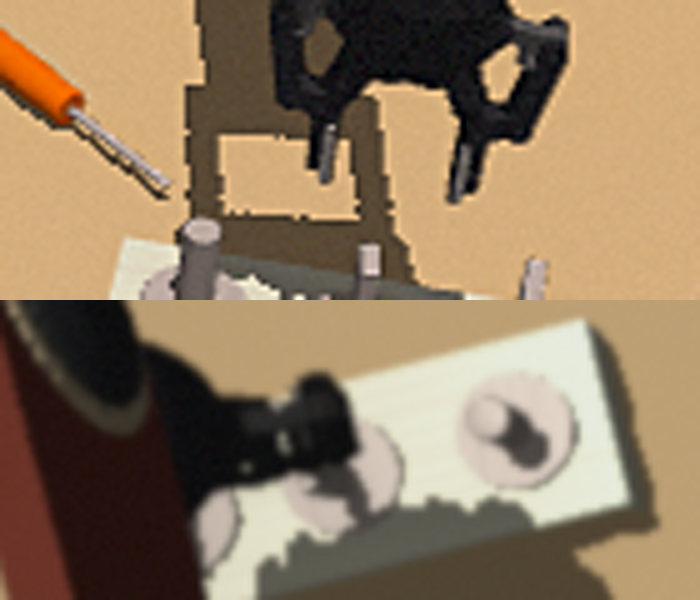

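```bash
python3 -m inch '[{"dx":-0.005,"dy":-0.008,"dz":0.01,"rx":0,"ry":0,"rz":0},{"dx":-0.005,"dy":-0.008,"dz":0.04,"rx":0,"ry":0,"rz":0},{"dx":-0.005,"dy":-0.008,"dz":0.08,"rx":0,"ry":0,"rz":0},{"dx":-0.005,"dy":-0.008,"dz":0.105,"rx":0,"ry":0,"rz":0},{"dx":-0.005,"dy":-0.008,"dz":0.105,"rx":0,"ry":0,"rz":0}]'
python3 - <<'E'
from h import *
import cv2
go([.501,.281,.064],104.5)
a=optics.grab_frame("scene")[:,:,::-1]
f=lambda b,x,y,w,h:cv2.resize(b[y:y+h,x:x+w],None,fx=5,fy=5,interpolation=cv2.INTER_CUBIC)
cv2.imwrite("pics/g2.png",f(a,360,190,120,90))
go([.501,.281,.064],104.5)
E
```

```text
time: 2.2
tool_pos: [0.499, 0.281, 0.0617]
tool_rot: [-0.002, -0.127, 0.992, -0.001]
contact_force: [-0.8, 1.0, 1.2]
gripper_width: 0.654
grasp_force: 0.0
now [0.499  0.281  0.0617] ydeg 104.6 t 2.2 F [-0.8  1.   1.2] M [0.02 0.02 0.02] w 0.654 g 0.0
{'dx': np.float64(-0.0024), 'dy': np.float64(-0.0007), 'dz': np.float64(-0.0028), 'rx': np.float64(-0.0005), 'ry': np.float64(-0.0034), 'rz': np.float64(0.0012)}
now [0.5005 0.2815 0.0639] ydeg 104.6 t 2.25 F [ 0.1 -0.7 -0.2] M [ 0.03 -0.03 -0.  ] w 0.646 g 0.0
{'dx': np.float64(-0.0005), 'dy': np.float64(-0.0008), 'dz': np.float64(-0.0002), 'rx': np.float64(-0.0002), 'ry': np.float64(-0.0011), 'rz': np.float64(0.0011)}
```

View pics/g2.png

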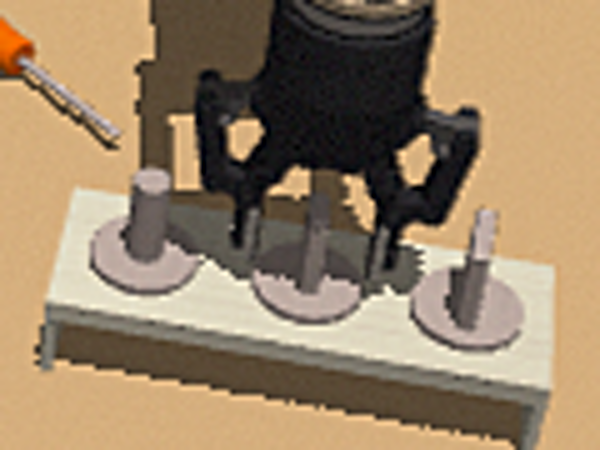

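```bash
python3 -m inch '[{"dx":0,"dy":0,"dz":0,"rx":0,"ry":0,"rz":0},{"dx":0,"dy":0,"dz":0,"rx":0,"ry":0,"rz":0},{"dx":0,"dy":0,"dz":0,"rx":0,"ry":0,"rz":0},{"dx":0,"dy":0,"dz":0,"rx":0,"ry":0,"rz":0},{"dx":0,"dy":0,"dz":0,"rx":0,"ry":0,"rz":0}]' -1
python3 -m inch '[{"dx":0,"dy":0,"dz":0,"rx":0,"ry":0,"rz":0},{"dx":0,"dy":0,"dz":0,"rx":0,"ry":0,"rz":0},{"dx":0,"dy":0,"dz":0,"rx":0,"ry":0,"rz":0}]'
python3 -c "
from h import *
go([.501,.281,.2],104.5)"
```

```text
time: 2.75
tool_pos: [0.5025, 0.2817, 0.0663]
tool_rot: [0.001, -0.126, 0.992, 0.001]
contact_force: [0.2, 1.3, 5.7]
gripper_width: 0.107
grasp_force: 59.4
time: 3.05
tool_pos: [0.5025, 0.2817, 0.0663]
tool_rot: [0.001, -0.126, 0.992, 0.001]
contact_force: [-0.3, 1.0, 5.6]
gripper_width: 0.11
grasp_force: 59.4
now [0.5025 0.2817 0.0663] ydeg 104.5 t 3.05 F [-0.3  1.   5.6] M [ 0.04  0.06 -0.01] w 0.11 g 59.4
{'dx': np.float64(0.0015), 'dy': np.float64(-0.0003), 'dz': np.float64(-0.1672), 'rx': np.float64(0.0004), 'ry': np.float64(0.0019), 'rz': np.float64(0.0001)}
```

```bash
python3 -m inch '[{"dx":0,"dy":0,"dz":-0.02,"rx":0,"ry":0,"rz":0},{"dx":0,"dy":0,"dz":-0.06,"rx":0,"ry":0,"rz":0},{"dx":0,"dy":0,"dz":-0.12,"rx":0,"ry":0,"rz":0},{"dx":0,"dy":0,"dz":-0.16,"rx":0,"ry":0,"rz":0},{"dx":0,"dy":0,"dz":-0.16,"rx":0,"ry":0,"rz":0}]'
python3 -c "
from h import *
go([.576,-.0425,.19],75.9)"
```

```text
time: 3.55
tool_pos: [0.5043, 0.2822, 0.2]
tool_rot: [0.006, -0.126, 0.992, 0.001]
contact_force: [1.1, -1.0, -0.0]
gripper_width: 0.113
grasp_force: 58.4
now [0.5043 0.2822 0.2   ] ydeg 104.5 t 3.55 F [ 1.1 -1.  -0. ] M [ 0.05 -0.   -0.02] w 0.113 g 58.4
{'dx': np.float64(0.0151), 'dy': np.float64(-0.4154), 'dz': np.float64(0.0117), 'rx': np.float64(0.0028), 'ry': np.float64(0.0072), 'rz': np.float64(0.3329)}
```

```bash
python3 -m inch '[{"dx":0.015,"dy":-0.415,"dz":0.012,"rx":0,"ry":0,"rz":0.333},{"dx":0.015,"dy":-0.415,"dz":0.012,"rx":0,"ry":0,"rz":0.333},{"dx":0.015,"dy":-0.415,"dz":0.012,"rx":0,"ry":0,"rz":0.333},{"dx":0.015,"dy":-0.415,"dz":0.012,"rx":0,"ry":0,"rz":0.333},{"dx":0.015,"dy":-0.415,"dz":0.012,"rx":0,"ry":0,"rz":0.333}]'
python3 -c "
from h import *
go([.576,-.0425,.175],75.9)"
```

```text
time: 4.05
tool_pos: [0.5542, 0.0352, 0.1841]
tool_rot: [-0.001, 0.123, 0.992, -0.0]
contact_force: [0.3, -0.1, -2.0]
gripper_width: 0.108
grasp_force: 58.9
now [0.5542 0.0352 0.1841] ydeg 75.9 t 4.05 F [ 0.3 -0.1 -2. ] M [ 0.05 -0.06 -0.01] w 0.108 g 58.9
{'dx': np.float64(-0.0502), 'dy': np.float64(-0.0875), 'dz': np.float64(0.0113), 'rx': np.float64(-0.0003), 'ry': np.float64(-0.0013), 'rz': np.float64(-0.0005)}
```

```bash
python3 -m inch '[{"dx":-0.05,"dy":-0.083,"dz":0.01,"rx":0,"ry":0,"rz":0},{"dx":-0.05,"dy":-0.083,"dz":0.01,"rx":0,"ry":0,"rz":0},{"dx":-0.05,"dy":-0.083,"dz":0.035,"rx":0,"ry":0,"rz":0},{"dx":-0.05,"dy":-0.083,"dz":0.035,"rx":0,"ry":0,"rz":0},{"dx":-0.05,"dy":-0.083,"dz":0.035,"rx":0,"ry":0,"rz":0}]'
python3 - <<'E'
from h import *
import cv2
a=optics.grab_frame("scene")[:,:,::-1];b=optics.grab_frame("top")[:,:,::-1]
f=lambda b,x,y,w,h:cv2.resize(b[y:y+h,x:x+w],None,fx=6,fy=6,interpolation=cv2.INTER_CUBIC)
cv2.imwrite("pics/l1.png",np.hstack([f(a,260,150,65,90),f(b,300,130,65,90)]))
go([.576,-.0425,.13],75.9)
x=state()["tool_pos"]
for k in range(3): go([.576,-.0425,.13],75.9)
E
```

```text
time: 4.55
tool_pos: [0.5765, -0.0367, 0.1559]
tool_rot: [-0.002, 0.123, 0.992, 0.0]
contact_force: [1.2, 0.5, -1.5]
gripper_width: 0.109
grasp_force: 58.9
now [ 0.5777 -0.0365  0.1577] ydeg 75.9 t 4.65 F [-0.1 -0.2 -1.6] M [-0.01 -0.   -0.04] w 0.11 g 58.9
{'dx': np.float64(0.0002), 'dy': np.float64(-0.0078), 'dz': np.float64(0.0346), 'rx': np.float64(0.0), 'ry': np.float64(0.0001), 'rz': np.float64(0.0005)}
now [ 0.5777 -0.0365  0.1577] ydeg 75.9 t 4.65 F [-0.1 -0.2 -1.6] M [-0.01 -0.   -0.04] w 0.11 g 58.9
{'dx': np.float64(0.0002), 'dy': np.float64(-0.0078), 'dz': np.float64(0.0346), 'rx': np.float64(0.0), 'ry': np.float64(0.0001), 'rz': np.float64(0.0005)}
now [ 0.5777 -0.0365  0.1577] ydeg 75.9 t 4.65 F [-0.1 -0.2 -1.6] M [-0.01 -0.   -0.04] w 0.11 g 58.9
{'dx': np.float64(0.0002), 'dy': np.float64(-0.0078), 'dz': np.float64(0.0346), 'rx': np.float64(0.0), 'ry': np.float64(0.0001), 'rz': np.float64(0.0005)}
now [ 0.5777 -0.0365  0.1577] ydeg 75.9 t 4.65 F [-0.1 -0.2 -1.6] M [-0.01 -0.   -0.04] w 0.11 g 58.9
{'dx': np.float64(0.0002), 'dy': np.float64(-0.0078), 'dz': np.float64(0.0346), 'rx': np.float64(0.0), 'ry': np.float64(0.0001), 'rz': np.float64(0.0005)}
```

View pics/l1.png

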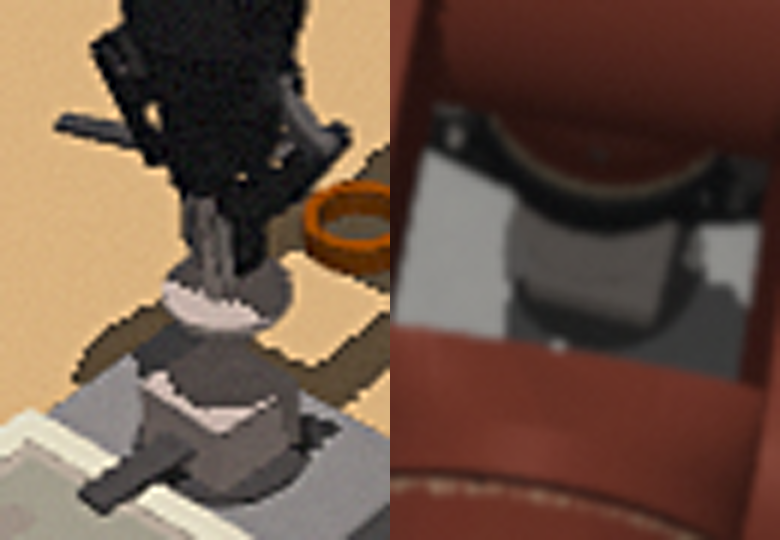

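```bash
python3 - <<'E'
from h import *
p=proj("scene",[.5777,-.0365,.149]);print(p)
for d in([.005,0,0],[0,.005,0]):print(proj("scene",np.array([.5777,-.0365,.149])+d)-p)
q=proj("scene",[.576,-.0425,.088]);print(q)
E
```

```text
[296.73556686 196.24852545]
[-0.98691402  1.06633927]
[1.68634218 0.56727384]
[295.81924516 213.32775566]
```

```bash
python3 -m inch '[{"dx":0,"dy":-0.0078,"dz":0.012,"rx":0,"ry":0,"rz":0},{"dx":0,"dy":-0.0078,"dz":0.012,"rx":0,"ry":0,"rz":0},{"dx":0,"dy":-0.0078,"dz":0.012,"rx":0,"ry":0,"rz":0}]'
python3 -c "
from h import *
go([.576,-.0425,.12],75.9)"
```

```text
time: 4.95
tool_pos: [0.5759, -0.043, 0.1473]
tool_rot: [-0.0, 0.123, 0.992, 0.0]
contact_force: [0.1, 0.9, -1.9]
gripper_width: 0.113
grasp_force: 59.0
now [ 0.5759 -0.043   0.1473] ydeg 75.9 t 4.95 F [ 0.1  0.9 -1.9] M [-0.06 -0.01 -0.01] w 0.113 g 59.0
{'dx': np.float64(-0.0), 'dy': np.float64(0.0006), 'dz': np.float64(0.0341), 'rx': np.float64(0.0), 'ry': np.float64(-0.0005), 'rz': np.float64(0.0)}
```

```bash
python3 -m inch '[{"dx":0,"dy":0,"dz":0.01,"rx":0,"ry":0,"rz":0},{"dx":0,"dy":0,"dz":0.016,"rx":0,"ry":0,"rz":0},{"dx":0,"dy":0,"dz":0.022,"rx":0,"ry":0,"rz":0},{"dx":0,"dy":0,"dz":0.025,"rx":0,"ry":0,"rz":0},{"dx":0,"dy":0,"dz":0.025,"rx":0,"ry":0,"rz":0}]'
python3 -c "
from h import *
go([.576,-.0425,.106],75.9)"
```

```text
time: 5.45
tool_pos: [0.5758, -0.0431, 0.1269]
tool_rot: [-0.001, 0.123, 0.992, 0.0]
contact_force: [-0.1, 0.7, -1.4]
gripper_width: 0.113
grasp_force: 59.0
now [ 0.5758 -0.0431  0.1269] ydeg 75.9 t 5.45 F [-0.1  0.7 -1.4] M [ 0.02  0.02 -0.02] w 0.113 g 59.0
{'dx': np.float64(-0.0001), 'dy': np.float64(0.0007), 'dz': np.float64(0.0261), 'rx': np.float64(-0.0), 'ry': np.float64(-0.0008), 'rz': np.float64(-0.0001)}
```

```bash
python3 -m inch '[{"dx":0,"dy":0,"dz":0.008,"rx":0,"ry":0,"rz":0},{"dx":0,"dy":0,"dz":0.016,"rx":0,"ry":0,"rz":0},{"dx":0,"dy":0,"dz":0.022,"rx":0,"ry":0,"rz":0},{"dx":0,"dy":0,"dz":0.024,"rx":0,"ry":0,"rz":0},{"dx":0,"dy":0,"dz":0.024,"rx":0,"ry":0,"rz":0}]'
python3 -c "
from h import *
go([.576,-.0425,.104],75.9)"
```

```text
time: 5.95
tool_pos: [0.5759, -0.0431, 0.1078]
tool_rot: [-0.0, 0.123, 0.992, 0.0]
contact_force: [-0.1, -0.5, -0.4]
gripper_width: 0.112
grasp_force: 59.0
now [ 0.5759 -0.0431  0.1078] ydeg 75.9 t 5.95 F [-0.1 -0.5 -0.4] M [0.07 0.03 0.02] w 0.112 g 59.0
{'dx': np.float64(0.0), 'dy': np.float64(0.0008), 'dz': np.float64(0.0048), 'rx': np.float64(-0.0), 'ry': np.float64(-0.0007), 'rz': np.float64(-0.0002)}
```

```bash
python3 -m inch '[{"dx":0,"dy":0,"dz":0.003,"rx":0,"ry":0,"rz":0},{"dx":0,"dy":0,"dz":0.005,"rx":0,"ry":0,"rz":0},{"dx":0,"dy":0,"dz":0.005,"rx":0,"ry":0,"rz":0}]'
python3 -c "
from h import *
go([.576,-.0425,.104],75.9)"
```

```text
time: 6.25
tool_pos: [0.5763, -0.0432, 0.1045]
tool_rot: [0.0, 0.123, 0.992, -0.0]
contact_force: [0.1, 0.0, -1.3]
gripper_width: 0.113
grasp_force: 59.2
now [ 0.5763 -0.0432  0.1045] ydeg 75.9 t 6.25 F [ 0.1  0.  -1.3] M [ 0.02  0.01 -0.02] w 0.113 g 59.2
{'dx': np.float64(0.0006), 'dy': np.float64(0.0007), 'dz': np.float64(0.0006), 'rx': np.float64(0.0), 'ry': np.float64(0.0001), 'rz': np.float64(-0.0001)}
```

```bash
python3 -m inch '[{"dx":0,"dy":0,"dz":0.002,"rx":0,"ry":0,"rz":0},{"dx":0,"dy":0,"dz":0.0035,"rx":0,"ry":0,"rz":0},{"dx":0,"dy":0,"dz":0.0035,"rx":0,"ry":0,"rz":0}]'
python3 -c "
from h import *
go([.576,-.0425,.104],75.9)"
```

```text
time: 6.55
tool_pos: [0.5768, -0.0432, 0.1042]
tool_rot: [0.0, 0.123, 0.992, -0.0]
contact_force: [-5.7, 0.4, 8.9]
gripper_width: 0.109
grasp_force: 60.7
now [ 0.5768 -0.0432  0.1042] ydeg 75.9 t 6.55 F [-5.7  0.4  8.9] M [ 0.17  0.89 -0.02] w 0.109 g 60.7
{'dx': np.float64(0.0011), 'dy': np.float64(0.0007), 'dz': np.float64(0.0003), 'rx': np.float64(-0.0001), 'ry': np.float64(0.0005), 'rz': np.float64(-0.0)}
```

```bash
python3 -m inch '[{"dx":0,"dy":0,"dz":-0.001,"rx":0,"ry":0,"rz":0.1},{"dx":0,"dy":0,"dz":-0.001,"rx":0,"ry":0,"rz":0.2},{"dx":0,"dy":0,"dz":-0.001,"rx":0,"ry":0,"rz":0.3},{"dx":0,"dy":0,"dz":-0.001,"rx":0,"ry":0,"rz":0.4},{"dx":0,"dy":0,"dz":-0.001,"rx":0,"ry":0,"rz":0.5}]'
python3 -c "
from h import *
go([.576,-.0425,.104],75.9)"
```

```text
time: 7.05
tool_pos: [0.5766, -0.0445, 0.1043]
tool_rot: [0.001, 0.48, 0.877, -0.001]
contact_force: [-4.6, -3.8, 6.4]
gripper_width: 0.11
grasp_force: 60.1
now [ 0.5766 -0.0445  0.1043] ydeg 32.6 t 7.05 F [-4.6 -3.8  6.4] M [-0.62  0.77  0.19] w 0.11 g 60.1
{'dx': np.float64(0.0025), 'dy': np.float64(0.0007), 'dz': np.float64(0.0004), 'rx': np.float64(-0.0016), 'ry': np.float64(0.0015), 'rz': np.float64(-0.5038)}
```

```bash
python3 -m inch '[{"dx":0,"dy":0,"dz":0,"rx":0,"ry":0,"rz":0.1},{"dx":0,"dy":0,"dz":0,"rx":0,"ry":0,"rz":0.2},{"dx":0,"dy":0,"dz":0,"rx":0,"ry":0,"rz":0.3},{"dx":0,"dy":0,"dz":0,"rx":0,"ry":0,"rz":0.36},{"dx":0,"dy":0,"dz":0,"rx":0,"ry":0,"rz":0.36}]'
python3 -c "
from h import *
go([.576,-.0425,.104],75.9)"
```

```text
time: 7.55
tool_pos: [0.5758, -0.045, 0.1043]
tool_rot: [0.001, 0.695, 0.719, -0.002]
contact_force: [-6.0, -5.2, 7.7]
gripper_width: 0.11
grasp_force: 60.3
now [ 0.5758 -0.045   0.1043] ydeg 1.9 t 7.55 F [-6.  -5.2  7.7] M [-0.83  1.19 -0.06] w 0.11 g 60.3
{'dx': np.float64(0.0031), 'dy': np.float64(0.0003), 'dz': np.float64(0.0004), 'rx': np.float64(-0.0027), 'ry': np.float64(0.0014), 'rz': np.float64(-0.861)}
```

```bash
python3 -m inch '[{"dx":0,"dy":0,"dz":0,"rx":0,"ry":0,"rz":0.03},{"dx":0,"dy":0,"dz":0,"rx":0,"ry":0,"rz":0.06},{"dx":0,"dy":0,"dz":0,"rx":0,"ry":0,"rz":0.06}]'
python3 -c "
from h import *
go([.576,-.0425,.104],75.9)"
python3 -m inch '[{"dx":0,"dy":0,"dz":0,"rx":0,"ry":0,"rz":0.03},{"dx":0,"dy":0,"dz":0,"rx":0,"ry":0,"rz":0.06},{"dx":0,"dy":0,"dz":0,"rx":0,"ry":0,"rz":0.06}]'
python3 -c "
from h import *
go([.576,-.0425,.104],75.9)"
```

```text
time: 7.85
tool_pos: [0.5757, -0.045, 0.1044]
tool_rot: [0.001, 0.727, 0.687, -0.002]
contact_force: [-7.5, -4.9, 8.4]
gripper_width: 0.11
grasp_force: 60.4
now [ 0.5757 -0.045   0.1044] ydeg -3.2 t 7.85 F [-7.5 -4.9  8.4] M [-0.89  1.33  0.04] w 0.11 g 60.4
{'dx': np.float64(0.0031), 'dy': np.float64(0.0002), 'dz': np.float64(0.0004), 'rx': np.float64(-0.0029), 'ry': np.float64(0.0014), 'rz': np.float64(-0.9204)}
time: 8.15
tool_pos: [0.5755, -0.0449, 0.1043]
tool_rot: [0.001, 0.756, 0.654, -0.002]
contact_force: [-8.0, -4.1, 9.2]
gripper_width: 0.111
grasp_force: 60.6
now [ 0.5755 -0.0449  0.1043] ydeg -8.3 t 8.15 F [-8.  -4.1  9.2] M [-0.8   1.43  0.44] w 0.111 g 60.6
{'dx': np.float64(0.0031), 'dy': np.float64(0.0002), 'dz': np.float64(0.0004), 'rx': np.float64(-0.0033), 'ry': np.float64(0.0014), 'rz': np.float64(-0.9795)}
```

```bash
python3 -m inch '[{"dx":0,"dy":0,"dz":0,"rx":0,"ry":0,"rz":0.03},{"dx":0,"dy":0,"dz":0,"rx":0,"ry":0,"rz":0.05},{"dx":0,"dy":0,"dz":0,"rx":0,"ry":0,"rz":0.05}]'
python3 - <<'E'
from h import *
import cv2
a=optics.grab_frame("scene")[:,:,::-1]
f=lambda b,x,y,w,h:cv2.resize(b[y:y+h,x:x+w],None,fx=6,fy=6,interpolation=cv2.INTER_CUBIC)
cv2.imwrite("pics/l2.png",f(a,240,170,90,80))
go([.576,-.0425,.104],-8)
E
```

```text
time: 8.45
tool_pos: [0.5754, -0.0448, 0.1043]
tool_rot: [0.001, 0.779, 0.627, -0.003]
contact_force: [-8.4, -5.1, 9.2]
gripper_width: 0.106
grasp_force: 73.0
now [ 0.5754 -0.0448  0.1044] ydeg -12.4 t 8.5 F [-8.  -5.   8.8] M [-0.7   1.45  1.29] w 0.112 g 72.9
{'dx': np.float64(0.003), 'dy': np.float64(0.0001), 'dz': np.float64(0.0004), 'rx': np.float64(-0.0014), 'ry': np.float64(0.0033), 'rz': np.float64(-0.0509)}
```

View pics/l2.png

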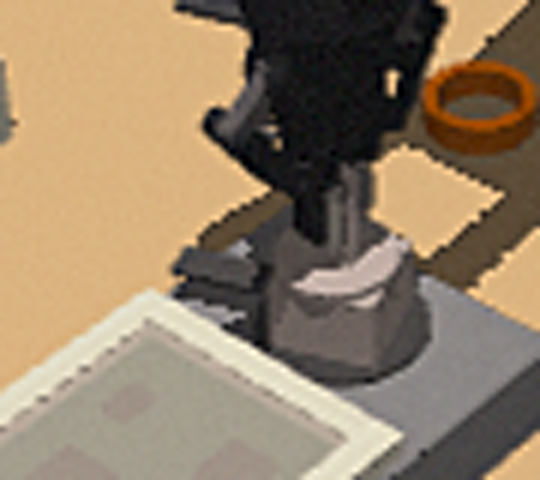

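```bash
python3 -m inch '[{"dx":0,"dy":0,"dz":-0.002,"rx":0,"ry":0,"rz":-0.09},{"dx":0,"dy":0,"dz":-0.003,"rx":0,"ry":0,"rz":-0.17},{"dx":0,"dy":0,"dz":-0.003,"rx":0,"ry":0,"rz":-0.17}]'
python3 -c "
from h import *
go([.576,-.0435,.12],2)"
```

```text
time: 8.8
tool_pos: [0.5763, -0.0432, 0.105]
tool_rot: [0.0, 0.695, 0.719, 0.0]
contact_force: [0.1, 0.5, -1.4]
gripper_width: 0.105
grasp_force: 59.0
now [ 0.5763 -0.0432  0.105 ] ydeg 2.0 t 8.8 F [ 0.1  0.5 -1.4] M [0.06 0.01 0.02] w 0.105 g 59.0
{'dx': np.float64(-0.0003), 'dy': np.float64(-0.0004), 'dz': np.float64(-0.0187), 'rx': np.float64(0.0003), 'ry': np.float64(0.0001), 'rz': np.float64(-0.0005)}
```

```bash
python3 -m inch '[{"dx":0,"dy":0,"dz":-0.02,"rx":0,"ry":0,"rz":0},{"dx":0,"dy":0,"dz":-0.045,"rx":0,"ry":0,"rz":0},{"dx":0,"dy":0,"dz":-0.08,"rx":0,"ry":0,"rz":0},{"dx":0,"dy":0,"dz":-0.1,"rx":0,"ry":0,"rz":0},{"dx":0,"dy":0,"dz":-0.1,"rx":0,"ry":0,"rz":0}]'
python3 -c "
from h import *
go([.520,-.342,.17],84)"
```

```text
time: 9.3
tool_pos: [0.5784, -0.0436, 0.1893]
tool_rot: [0.003, 0.695, 0.719, 0.002]
contact_force: [0.5, 0.1, -0.7]
gripper_width: 0.112
grasp_force: 58.9
now [ 0.5784 -0.0436  0.1893] ydeg 1.9 t 9.3 F [ 0.5  0.1 -0.7] M [ 0.04 -0.05  0.05] w 0.112 g 58.9
{'dx': np.float64(-0.3704), 'dy': np.float64(-0.0857), 'dz': np.float64(0.0241), 'rx': np.float64(0.0031), 'ry': np.float64(0.0044), 'rz': np.float64(-0.955)}
```

```bash
python3 -m inch '[{"dx":-0.37,"dy":-0.086,"dz":0,"rx":0,"ry":0,"rz":-0.955},{"dx":-0.37,"dy":-0.086,"dz":0,"rx":0,"ry":0,"rz":-0.955},{"dx":-0.37,"dy":-0.086,"dz":0,"rx":0,"ry":0,"rz":-0.955},{"dx":-0.37,"dy":-0.086,"dz":0,"rx":0,"ry":0,"rz":-0.955},{"dx":-0.37,"dy":-0.086,"dz":0,"rx":0,"ry":0,"rz":-0.955}]'
python3 -c "
from h import *
go([.520,-.342,.18],85)"
```

```text
time: 9.8
tool_pos: [0.5302, -0.2745, 0.1834]
tool_rot: [-0.001, 0.402, 0.916, 0.0]
contact_force: [0.6, -0.8, -2.0]
gripper_width: 0.106
grasp_force: 59.0
now [ 0.5302 -0.2745  0.1834] ydeg 42.6 t 9.8 F [ 0.6 -0.8 -2. ] M [-0.07 -0.02  0.05] w 0.106 g 59.0
{'dx': np.float64(-0.0535), 'dy': np.float64(-0.0665), 'dz': np.float64(0.0042), 'rx': np.float64(0.0003), 'ry': np.float64(-0.0013), 'rz': np.float64(-0.4934)}
```

```bash
python3 -m inch '[{"dx":-0.053,"dy":-0.066,"dz":0.01,"rx":0,"ry":0,"rz":-0.49},{"dx":-0.053,"dy":-0.066,"dz":0.01,"rx":0,"ry":0,"rz":-0.49},{"dx":-0.053,"dy":-0.066,"dz":0.06,"rx":0,"ry":0,"rz":-0.49},{"dx":-0.053,"dy":-0.066,"dz":0.06,"rx":0,"ry":0,"rz":-0.49},{"dx":-0.053,"dy":-0.066,"dz":0.06,"rx":0,"ry":0,"rz":-0.49}]'
python3 -c "
from h import *
optics.grab_frame('top')
go([.520,-.342,.1],85)"
```

```text
time: 10.3
tool_pos: [0.5189, -0.3392, 0.1329]
tool_rot: [-0.003, 0.047, 0.999, 0.002]
contact_force: [0.4, 0.3, -0.7]
gripper_width: 0.111
grasp_force: 59.0
now [ 0.5195 -0.3395  0.134 ] ydeg 84.8 t 10.35 F [-0.8  0.6 -1.8] M [ 0.03 -0.09 -0.04] w 0.107 g 59.0
{'dx': np.float64(-0.001), 'dy': np.float64(-0.0032), 'dz': np.float64(0.0425), 'rx': np.float64(0.0017), 'ry': np.float64(-0.0024), 'rz': np.float64(-0.0018)}
```

```bash
python3 -m inch '[{"dx":-0.001,"dy":-0.003,"dz":0.01,"rx":0,"ry":0,"rz":0},{"dx":-0.001,"dy":-0.003,"dz":0.025,"rx":0,"ry":0,"rz":0},{"dx":-0.001,"dy":-0.003,"dz":0.045,"rx":0,"ry":0,"rz":0},{"dx":-0.001,"dy":-0.003,"dz":0.06,"rx":0,"ry":0,"rz":0},{"dx":-0.001,"dy":-0.003,"dz":0.07,"rx":0,"ry":0,"rz":0}]'
python3 -c "
from h import *
optics.grab_frame('top')
go([.520,-.342,.0663],85)"
```

```text
time: 10.85
tool_pos: [0.5204, -0.3417, 0.0782]
tool_rot: [-0.001, 0.049, 0.999, 0.001]
contact_force: [0.4, 0.2, -0.7]
gripper_width: 0.109
grasp_force: 59.0
now [ 0.5199 -0.3414  0.0773] ydeg 84.4 t 10.9 F [-1.2  1.2 -2.9] M [ 0.03 -0.02  0.03] w 0.11 g 59.0
{'dx': np.float64(-0.0002), 'dy': np.float64(-0.0007), 'dz': np.float64(0.0137), 'rx': np.float64(0.0018), 'ry': np.float64(-0.0026), 'rz': np.float64(-0.0073)}
```

```bash
python3 -m inch '[{"dx":0,"dy":0,"dz":0.006,"rx":0,"ry":0,"rz":0},{"dx":0,"dy":0,"dz":0.012,"rx":0,"ry":0,"rz":0},{"dx":0,"dy":0,"dz":0.0135,"rx":0,"ry":0,"rz":0},{"dx":0,"dy":0,"dz":0.0135,"rx":0,"ry":0,"rz":0}]'
python3 -c "
from h import *
go([.520,-.342,.0663],85)"
```

```text
time: 11.3
tool_pos: [0.5214, -0.3427, 0.0702]
tool_rot: [0.0, 0.049, 0.999, -0.0]
contact_force: [0.1, -0.8, -1.2]
gripper_width: 0.108
grasp_force: 59.0
now [ 0.5214 -0.3427  0.0702] ydeg 84.4 t 11.3 F [ 0.1 -0.8 -1.2] M [-0.02 -0.    0.02] w 0.108 g 59.0
{'dx': np.float64(0.0019), 'dy': np.float64(0.0008), 'dz': np.float64(0.0048), 'rx': np.float64(-0.0001), 'ry': np.float64(0.0001), 'rz': np.float64(-0.007)}
```

```bash
python3 -m inch '[{"dx":0,"dy":0,"dz":0.004,"rx":0,"ry":0,"rz":0},{"dx":0,"dy":0,"dz":0.0055,"rx":0,"ry":0,"rz":0},{"dx":0,"dy":0,"dz":0.0055,"rx":0,"ry":0,"rz":0}]'
python3 -c "
from h import *
go([.520,-.342,.0663],85)"
```

```text
time: 11.6
tool_pos: [0.5216, -0.3429, 0.0663]
tool_rot: [0.0, 0.049, 0.999, -0.0]
contact_force: [-1.6, 1.0, 2.4]
gripper_width: 0.11
grasp_force: 59.3
now [ 0.5216 -0.3429  0.0663] ydeg 84.4 t 11.6 F [-1.6  1.   2.4] M [0.07 0.1  0.04] w 0.11 g 59.3
{'dx': np.float64(0.0021), 'dy': np.float64(0.001), 'dz': np.float64(0.0001), 'rx': np.float64(-0.0003), 'ry': np.float64(0.0004), 'rz': np.float64(-0.007)}
```

Seated exactly at the expected height. Open, then rise and look.

```bash
python3 -m inch '[{"dx":0,"dy":0,"dz":0,"rx":0,"ry":0,"rz":0},{"dx":0,"dy":0,"dz":0,"rx":0,"ry":0,"rz":0},{"dx":0,"dy":0,"dz":0,"rx":0,"ry":0,"rz":0},{"dx":0,"dy":0,"dz":0,"rx":0,"ry":0,"rz":0},{"dx":0,"dy":0,"dz":0,"rx":0,"ry":0,"rz":0}]' 0.2
python3 -m inch '[{"dx":0,"dy":0,"dz":-0.02,"rx":0,"ry":0,"rz":0},{"dx":0,"dy":0,"dz":-0.06,"rx":0,"ry":0,"rz":0},{"dx":0,"dy":0,"dz":-0.12,"rx":0,"ry":0,"rz":0},{"dx":0,"dy":0,"dz":-0.18,"rx":0,"ry":0,"rz":0},{"dx":0,"dy":0,"dz":-0.2,"rx":0,"ry":0,"rz":0}]'
python3 -m inch '[{"dx":0.2,"dy":0,"dz":0,"rx":0,"ry":0,"rz":0},{"dx":0.2,"dy":0,"dz":0,"rx":0,"ry":0,"rz":0},{"dx":0.2,"dy":0,"dz":0,"rx":0,"ry":0,"rz":0},{"dx":0.2,"dy":0,"dz":0,"rx":0,"ry":0,"rz":0},{"dx":0.2,"dy":0,"dz":0,"rx":0,"ry":0,"rz":0}]'
python3 - <<'E'
from h import *
import cv2
a=optics.grab_frame("scene")[:,:,::-1];b=optics.grab_frame("top")[:,:,::-1]
f=lambda b,x,y,w,h:cv2.resize(b[y:y+h,x:x+w],None,fx=2.4,fy=2.4,interpolation=cv2.INTER_CUBIC)
cv2.imwrite("pics/e1.png",np.vstack([f(a,180,150,320,125),f(b,140,100,320,125)]))
E
```

```text
time: 12.1
tool_pos: [0.5213, -0.3426, 0.0656]
tool_rot: [-0.0, 0.049, 0.999, 0.0]
contact_force: [0.4, -0.2, 0.3]
gripper_width: 0.598
grasp_force: 0.0
time: 12.6
tool_pos: [0.5237, -0.3445, 0.2345]
tool_rot: [0.005, 0.049, 0.999, -0.004]
contact_force: [0.4, -1.0, 1.0]
gripper_width: 0.598
grasp_force: 0.0
time: 13.1
tool_pos: [0.3611, -0.3271, 0.2263]
tool_rot: [0.001, 0.05, 0.999, -0.001]
contact_force: [0.3, -0.2, 0.4]
gripper_width: 0.598
grasp_force: 0.0
```

View pics/e1.png

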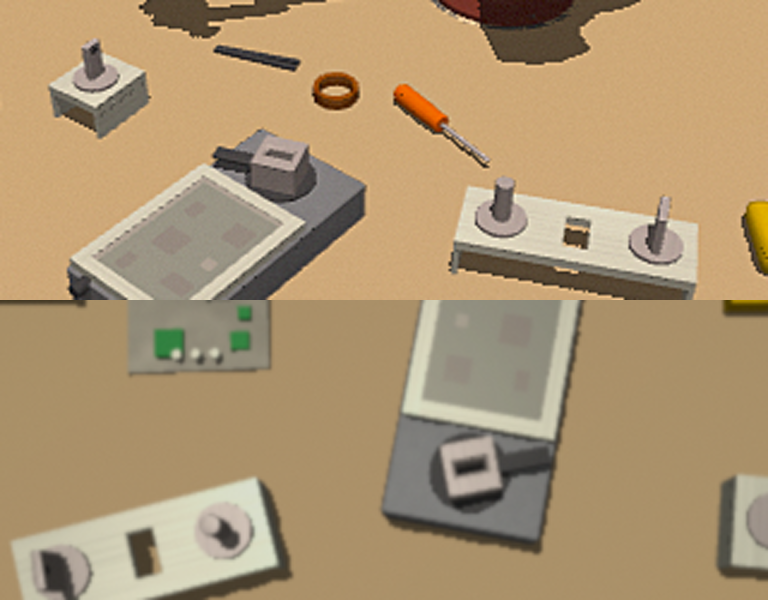

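The picture shows three things:
- The slim key hangs upright in the stand at about (95, 75).
- The latch tongue points off the lid at about (525, 460), roughly 70° round, which is the stop.
- The wide key and the blank are in the rack.

```bash
python3 -c "
from plant import ticket
print(ticket.job_done())"
```

```text
the job is handed in; nothing more can be done
None
```

I handed the job in at about 13 s: the slim key opened the lock to its stop and now hangs upright in the stand, the box is still unlocked, and the wide key was not moved from its place in the rack.

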